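# Let a cheese ball out of the counter dispenser

## Task

Serve the red cheese ball from the two-lane dispenser: with the fingertips press down the black pad at the rear of the lever over the red ball's lane until its gate lifts and the red ball rolls out into the front tray, then let the pad come back up so that the gate closes. Leave the yellow ball shut in its lane without working its lever, pick nothing up, do not touch the balls, and leave the other cheeses on the deck alone.

Things in the scene. Friction and masses are not known exactly. Their poses are not given: they have to be found in the camera images.
- dispenser: Fixed two-lane cheese-ball dispenser, white base 262 x 230 x 12 mm, steel lanes, two rocking levers. Origin: underside of the base, midway between the lanes; x axis to its back (away from the robot), y to the left lane, z up. Lanes at y = +55 and -55 mm, 46 mm wide, sloping down to the front, mouths at x = -40. Posts and axles reach 125 mm high; under the pads nothing is higher than 80 mm.
- tray (a point): Centre of the floor (12 mm above the deck) of the open tray in front of both lane mouths, 78 x 222 mm inside, rim 40 mm above the deck; balls let out of either lane land here.
- lever_left (a joint): Rocking lever over the left (+y) lane, axle 115 mm high, rad. 0: at rest, its 26 mm wide front gate plate down, stopping the ball. Grows as its rear pad is pressed, to a stop at 0.5, gate up 39 mm. From 0.35 up the ball passes and rolls out by itself within about 1 s. A spring returns it: the pad takes about 2 N to start, 5 N fully down.
- lever_right (a joint): The same for the right (-y) lane.
- pad_left (a point): Centre of the upper face of the left lever's press pad (38 long x 28 mm wide, at rest 135 mm above the deck, sloping 0.25 rad up to the back; level at half stroke). At rest at x = +125, y = +55 mm in the dispenser's frame; it moves straight down by 41 mm when fully pressed.
- pad_right (a point): The same for the right lever, at x = +125, y = -55 mm.
- red_ball: Red waxed cheese ball, 40 mm across, with a small white paper dot; origin at its centre. Starts behind the gate of the left or the right lane.
- yellow_ball: Yellow waxed cheese ball, 40 mm across, with a small white paper dot; origin at its centre. Starts behind the gate of the other lane.
- block: Bystander, loose: cream block of cheese, 58 x 105 x 52 mm; origin at its underside.
- brick: Bystander, loose: small tan brick of cheese, about 53 x 82 x 38 mm; origin at its underside.
- pear: Bystander, loose: yellow pear-shaped cheese, 58 across and 73 high, in mm; origin at its underside.
- ball_cheese: Bystander, loose: plain large yellow ball cheese, standing on the deck (not in the dispenser), 61 across and 56 high, in mm; origin at its underside.
- butter: Bystander, loose: small yellow butter piece, 45 x 63 x 22 mm; origin at its underside.

How it is judged:
By the outcome, as a careful person would: the job done as asked, in the order asked, and still so for the second after the job is handed in, with the robot touching nothing.
It also fails if it takes over 32 s, if anything falls off the work surface, if the arm or the gripper's body presses on something with over 40 N, if the wrist force passes 120 N, or if a joint passes its speed limit or range.

## Robot

A 6-joint arm with a two-finger parallel gripper is mounted at the origin on a cart in front of the work surface, level with it; the furniture and walls round the work are solid. World frame = base frame: x ahead of the robot, y to its left, z up, the work surface at z = 0. Lengths are in m, angles in rad, forces in N, time in s.
With the tool pointing down it reaches from about 0.25 to 0.725 m from the base axis. Payload 4 kg.
Tool frame: the origin (TCP) lies at the very end of the fingers, on their centre line; the grasp point (between the pads) lies behind it (bot.grasp_offset is the z of the grasp point in the tool frame, in m); z points along the fingers, y is the direction in which the jaws open and shut (so a half turn about z gives the same grasp; the last joint's range is limited). The gripper opens to 85 mm and grips with 20 to 120 N. Pads are 22 mm wide; open, the fingers measure 114 mm over their backs; the gripper's body (76 mm by 85 mm) begins 54 mm behind the grasp point. The pads swing forward as they close: fully open they stand 13 mm farther back than shut.
Start: joints at [-1.241, 0.241, 0.005, 1.335, 0, 1.571], TCP at [0.162, -0.473, 0.231] pointing down, gripper open.
Joint ranges: [-2.72, 2.72], [-1.05, 1.87], [-1.09, 1.28], [-1.99, 2.15], [-1.42, 1.44], [-3.14, 3.14]. Speed limits (rad/s): [2.79, 2.79, 3.14, 3.14, 3.14, 3.14].

## Interface

Orientations are given as a unit quaternion [w, x, y, z].
In Python, from station import bot gives the robot as it stands. The module is installed in compiled form; this text tells all that it offers.
- The arm moves only by the tool carry_out, never from a script. Its argument "moves" is a list of rows, each a list of 5 numbers: the closure, from 0 (fully open) to 1 (shut), then the shift along the tool's x, y, z each as a share of 0.05 m, from -1 to 1, then the turn about the tool's z as a share of 0.12 rad, from -1 to 1. A call has 1 to 20 rows; each row shifts and turns the commanded pose from where the row before left it, along the tool's axes as they then stand; what a row does not reach is not made up. A row lasts 1/10 s, in which the tool goes at most 50 mm and 8.59 degrees, less where a joint would pass 70% of its speed; a pose out of reach is approached as far as the arm can. A call with a number of a shift or a turn outside -1 to 1 is refused whole. A call with a gripper value outside its range is refused whole. The fingers move at their own pace and stop on an object; the grip force is fixed at half the most. Time passes only in rows, so rows that do not move let the fingers close. It gives the time, the measured TCP pose, the force and the opening at its end, in the units of the state.
- bot.observe(): the state, without advancing time (a new reading comes with each control period).
- bot.camera(name): name is "scene" or "top" or "wrist"; returns the picture (400x640x3 uint8, red, green, blue); there is no depth.
- bot.camera_params(name): a dict with "fov_y" (degrees; the focal length in pixels is half the picture's height over the tangent of half this angle, whatever the lens; pixels are square), "cx", "cy" (the principal point, pixels), "origin" and "attitude" of the camera in the world. Camera axes: x right, y up, looking along -z (the intrinsics and any distortion apply to the point x, -y, -z); pixel columns grow to the right and rows downward; lengths in m; the calibration is good to about 2 mm. A picture is of the moment at which its call begins: read the wrist's pose just before it. camera_params takes no time and is no camera call; for the wrist camera it gives the pose at the moment of the call.
- bot.finish_job(): hands the job in, once; it reports no verdict.
The state is a dict: "t": time; "joint_pos": joint angles; "joint_vel": joint speeds; "joint_torque": joint torques, N m; "eef_pos": TCP position; "eef_rot": TCP orientation; "wrist_force": force on the tool from outside, world axes, zero at the start; "ft_torque": the same for the moment, N m; "opening": finger opening in m.
Only numpy, scipy, OpenCV 4.12 (cv2) and the standard library are available. Lean on these libraries where they do the work, as an engineer would, in place of code of your own. Each camera call takes 0.05 s, during which the arm holds its last target. There are 200 camera calls.

## Working session

There is one attempt and no reset: what is moved stays moved. The work goes in short steps, Python scripts to look and compute and a tool call to move; the robot and the scene stay as the last step left them, time stands still between calls to the robot, and variables do not carry over. Pictures are saved under pics/ and viewed, about 8 in all and at most 12, crops included, and the job is handed in when it is done.

Besides the shell and the picture viewer there is one more tool, called after ">>>" as name([rows], argument=value, ...), one row to a line, values as JSON. carry_out: Moves the arm, as the interface text tells. Its arguments: {"type":"object","properties":{"moves":{"type":"array","items":{"type":"array","items":{"type":"number","minimum":-1,"maximum":1}}}},"required":["moves"]}

```bash
mkdir -p pics
python3 - <<'E'
from station import bot
import cv2
for n in("scene","top"):
    p=bot.camera_params(n);print(n,p)
    cv2.imwrite(f"pics/{n}0.png",bot.camera(n)[:,:,::-1])
s=bot.observe();print(s["t"],s["eef_pos"],s["eef_rot"],s["opening"],bot.grasp_offset)
E
```

```text
scene {'fov_y': 53.87194107808444, 'cx': 320.8210732102203, 'cy': 199.42246907292233, 'origin': array([0.55527061, 0.59921528, 0.80706933]), 'attitude': array([0.02007122, 0.01566125, 0.36540647, 0.93049986])}
top {'fov_y': 53.78241749122576, 'cx': 320.1667999359405, 'cy': 206.2030664378449, 'origin': array([ 0.3629899 , -0.03423936,  1.09972335]), 'attitude': array([-0.69638012, -0.03790525,  0.06164039,  0.71401568])}
0.1 [ 0.16173931 -0.47250861  0.23049022] [-9.42258009e-04  9.86437526e-01  1.64134381e-01 -1.56289717e-04] 0.08568005651476898 -0.0187
```

View pics/scene0.png

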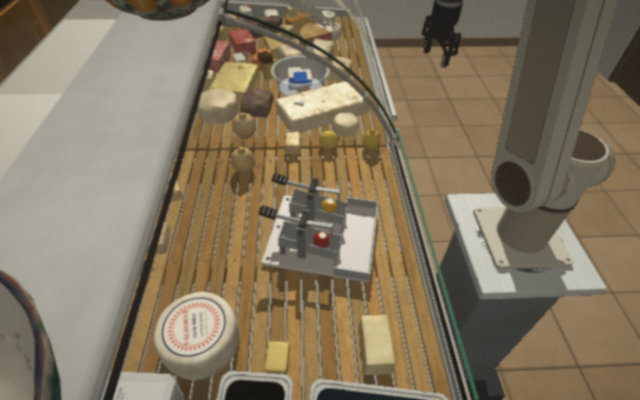

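View pics/top0.png

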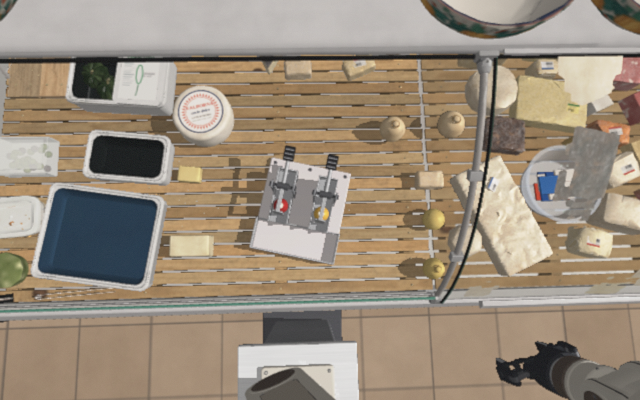

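Red is in the left (+y) lane: top (283,205), its pad about (290,153). The yellow is at (322,214), with its pad about (332,160). A curved rail or glass front runs from (485,60) to (435,300). I'll locate the base and pad, and look closer.

```bash
cat > h.py <<'E'
import numpy as np, cv2
from scipy.spatial.transform import Rotation as R
from station import bot
def ray(n,u,v,p=None):
    p=p or bot.camera_params(n); f=200/np.tan(np.radians(p["fov_y"]/2))
    q=np.array(p["attitude"]); r=R.from_quat(q[[1,2,3,0]])
    return np.array(p["origin"]), r.apply([(u-p["cx"])/f,-(v-p["cy"])/f,-1])
def onz(n,u,v,z):
    o,d=ray(n,u,v); return o+d*(z-o[2])/d[2]
def proj(n,X):
    p=bot.camera_params(n); f=200/np.tan(np.radians(p["fov_y"]/2)); q=np.array(p["attitude"])
    c=R.from_quat(q[[1,2,3,0]]).inv().apply(np.array(X)-p["origin"])
    return p["cx"]-f*c[...,0]/c[...,2], p["cy"]+f*c[...,1]/c[...,2]
E
python3 - <<'E'
from h import *
im=cv2.imread("pics/top0.png"); sc=cv2.imread("pics/scene0.png")
for l,u,v,z in (("padL",290,153,.135),("padR",332,160,.135),("red",283,205,.045),("yel",322,214,.045),("cBL",271,157,.012),("cBR",351,172,.012),("cFL",250,248,.012),("cFR",333,263,.012),("rail",485,60,.0),("rail",435,300,0),("edge",200,305,0)):
    print(l,onz("top",u,v,z).round(3))
a=cv2.resize(im[130:280,230:370],None,fx=4,fy=4,interpolation=cv2.INTER_CUBIC)
b=cv2.resize(sc[0:400,200:480],None,fx=1.5,fy=1.5,interpolation=cv2.INTER_CUBIC)
cv2.imwrite("pics/a.png",a);cv2.imwrite("pics/b.png",b)
E
```

```text
padL [0.636 0.004 0.135]
padR [ 0.616 -0.102  0.135]
red [0.518 0.028 0.045]
yel [ 0.491 -0.076  0.045]
cBL [0.66  0.062 0.012]
cBR [ 0.613 -0.163  0.012]
cFL [0.406 0.122 0.012]
cFR [ 0.359 -0.104  0.012]
rail [ 0.953 -0.583  0.   ]
rail [ 0.251 -0.382  0.   ]
edge [0.257 0.258 0.   ]
```

View pics/a.png

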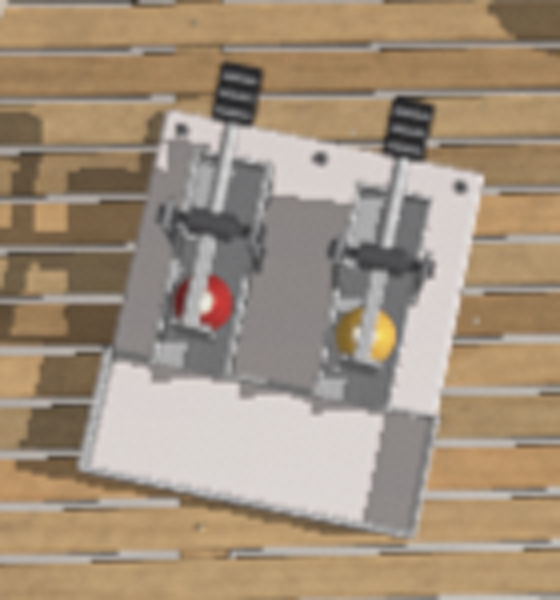

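View pics/b.png

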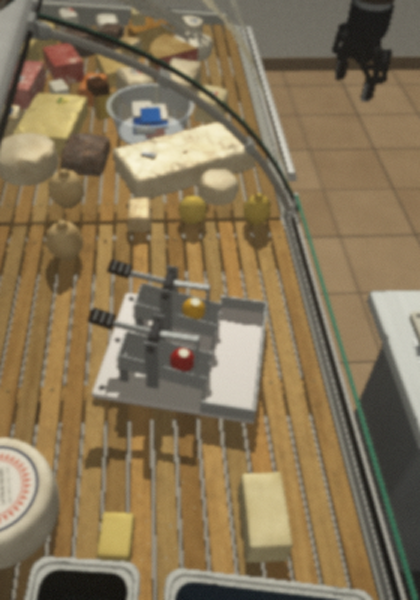

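Both views agree: red is in the left lane, the left pad is at top (289.5,153.5), scene (267,211). I'll triangulate the pad, the front glass edge and the arch for clearance.

Run:
```python
from h import *
def tri(a,b):
    o1,d1=ray("top",*a);o2,d2=ray("scene",*b)
    t=np.linalg.lstsq(np.c_[d1,-d2],o2-o1,rcond=None)[0]
    P,Q=o1+d1*t[0],o2+d2*t[1];return ((P+Q)/2).round(3),np.linalg.norm(P-Q).round(4)
print("pad",tri((289.5,153.5),(267.3,211.3)), "padR",tri((332.5,162),(280,179)))
print("archbase",tri((435,300),(393,140)))
for c in(-.45,-.38,-.32,-.25):
  for n,L in(("top",[(485,60),(490,150),(470,230),(440,290)]),("scene",[(225,10),(290,40),(350,80),(393,140)])):
    print(c,n,[ (lambda o,d:(o+d*(c-o[1])/d[1])[[0,2]].round(2).tolist())(*ray(n,*p)) for p in L])
# green edge: assume parallel y: x,z from the two views at points
for u,v in((150,301),(250,298)): print("edge top",[onz("top",u,v,z).round(3).tolist() for z in(0,.1,.2)])
for u,v in((410,200),(445,300)): print("edge scene",[onz("scene",u,v,z).round(3).tolist() for z in(0,.1,.2)])
```

```text
pad (array([0.637, 0.005, 0.131]), np.float64(0.0022)) padR (array([ 0.612, -0.103,  0.128]), np.float64(0.0007))
archbase (array([ 0.26 , -0.377,  0.022]), np.float64(0.0135))
-0.45 top [[0.81, 0.27], [0.6, 0.25], [0.43, 0.11], [0.27, -0.16]]
-0.45 scene [[0.74, 0.4], [0.58, 0.32], [0.41, 0.19], [0.25, -0.04]]
-0.38 top [[0.73, 0.41], [0.56, 0.39], [0.42, 0.28], [0.28, 0.05]]
-0.38 scene [[0.73, 0.42], [0.58, 0.35], [0.42, 0.23], [0.27, 0.02]]
-0.32 top [[0.67, 0.53], [0.53, 0.52], [0.41, 0.42], [0.3, 0.24]]
-0.32 scene [[0.72, 0.45], [0.58, 0.38], [0.43, 0.27], [0.28, 0.07]]
-0.25 top [[0.59, 0.67], [0.49, 0.66], [0.4, 0.59], [0.31, 0.45]]
-0.25 scene [[0.71, 0.47], [0.58, 0.41], [0.44, 0.31], [0.3, 0.13]]
edge top [[0.272, 0.391, 0.0], [0.28, 0.353, 0.1], [0.288, 0.314, 0.2]]
edge top [[0.271, 0.124, 0.0], [0.28, 0.109, 0.1], [0.288, 0.095, 0.2]]
edge scene [[0.257, -0.138, -0.0], [0.294, -0.047, 0.1], [0.331, 0.044, 0.2]]
edge scene [[0.24, 0.172, 0.0], [0.279, 0.225, 0.1], [0.318, 0.278, 0.2]]
```

Pad is at about (0.636, 0.005, 0.133) and the arch lies in the plane y≈-0.37. First I'll lift, close the fingers and swing inward, passing in front of the arch, then turn to the dispenser's yaw (about -0.2).

>>> carry_out([
  [1,0,0,-0.6,0],
  [1,0,0,-0.6,0],
  [1,0.47,-0.52,0,0],
  [1,0.47,-0.52,0,0],
  [1,0.47,-0.52,0,0],
  [1,0.47,-0.52,0,0],
  [1,0.47,-0.52,0,0],
  [1,0.47,-0.52,0,0],
  [1,0.47,-0.52,0,0],
  [1,0.47,-0.52,0,0],
  [1,0.47,-0.52,0,0],
  [1,0.47,-0.52,0,0],
  [1,0,0,0,0.88],
  [1,0,0,0,0.88],
  [1,0,0,0,0.88],
  [1,0,0,0,0.88],
  [1,0,0,0,0.88],
  [1,0,0,0,0],
])

```text
t: 1.9
eef_pos: [0.2998, -0.1508, 0.291]
eef_rot: [-0.0, 0.995, -0.099, -0.0]
wrist_force: [0.1, 0.5, 0.3]
opening: 0.0001
```

>>> carry_out([
  [1,0.6,-0.44,0,0],
  [1,0.6,-0.44,0,0],
  [1,0.6,-0.44,0,0],
  [1,0.6,-0.44,0,0],
  [1,0.6,-0.44,0,0],
  [1,0.6,-0.44,0,0],
  [1,0.6,-0.44,0,0],
  [1,0.6,-0.44,0,0],
  [1,0.6,-0.44,0,0],
  [1,0.57,-0.42,0,0],
  [1,0,0,0.6,0],
  [1,0,0,0.6,0],
  [1,0,0,0.6,0],
  [1,0,0,0,0],
])

```text
t: 3.3
eef_pos: [0.6197, -0.0461, 0.1984]
eef_rot: [-0.026, 0.998, -0.048, -0.005]
wrist_force: [-0.4, 0.2, -1.1]
opening: 0.0004
```

Run:
```python
from h import *
s=bot.observe();print(s["t"],s["eef_pos"],s["wrist_force"])
w=bot.camera("wrist")[:,:,::-1];sc=bot.camera("scene")[:,:,::-1]
print(proj("wrist",s["eef_pos"]),proj("wrist",[.636,.005,.133]),proj("scene",s["eef_pos"]))
c=cv2.resize(sc[90:310,220:420],None,fx=2,fy=2)
cv2.imwrite("pics/c.png",np.hstack([cv2.resize(w,(704,440))[:, 150:550],c]))
```

```text
3.3 [ 0.6196941  -0.04611155  0.19843907] [-0.36339944  0.20835956 -1.07156722]
(np.float64(313.11354652008157), np.float64(263.1036379017847)) (np.float64(239.17033517428183), np.float64(198.55917760531963)) (np.float64(274.09132142180886), np.float64(174.1721018081462))
```

View pics/c.png

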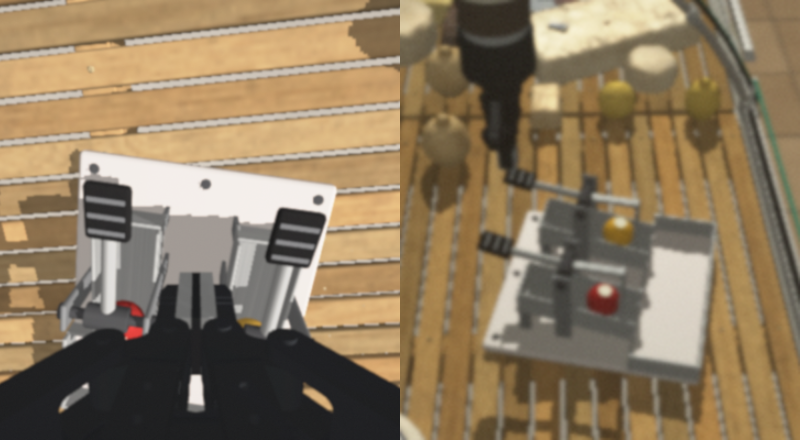

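The tool stopped short and slightly turned, because rows were cut by joint speed. The left pad is in the wrist view at about (233.6,191.8). Recompute with the settled pose.

Run:
```python
from h import *
s=bot.observe();print(s["t"],s["eef_pos"],s["eef_rot"],np.round(s["joint_pos"],3),np.round(s["joint_vel"],3))
print(onz("wrist",233.6,191.8,.133),onz("wrist",405,215,.133))
q=s["eef_rot"];print(R.from_quat(q[[1,2,3,0]]).as_matrix().round(3))
```

```text
3.4 [ 0.62264409 -0.04650039  0.20402553] [-2.58967392e-02  9.98476165e-01 -4.87306197e-02  1.83607700e-04] [-0.1    0.505  0.321  1.389  0.052  3.139] [-0.002 -0.032  0.054  0.002  0.002  0.005]
[0.64089885 0.00793229 0.133     ] [ 0.61599546 -0.10243724  0.133     ]
[[ 0.995 -0.097  0.003]
 [-0.097 -0.994  0.052]
 [-0.002 -0.052 -0.999]]
```

Joint 6 is at its limit (3.139), which caused the twist. I'll turn back the other way to yaw about 1.37, so the jaws lie along the lever and joint 6 is mid-range.

>>> carry_out([
  [1,0,0,0,-1],
  [1,0,0,0,-1],
  [1,0,0,0,-1],
  [1,0,0,0,-1],
  [1,0,0,0,-1],
  [1,0,0,0,-1],
  [1,0,0,0,-1],
  [1,0,0,0,-1],
  [1,0,0,0,-1],
  [1,0,0,0,-1],
  [1,0,0,0,-1],
  [1,0,0,0,-1],
  [1,0,0,0,0],
  [1,0,0,0,0],
])

```text
t: 4.8
eef_pos: [0.624, -0.0467, 0.2064]
eef_rot: [-0.018, 0.784, 0.621, 0.019]
wrist_force: [0.3, 0.4, -0.1]
opening: 0.0
```

Run:
```python
from h import *
s=bot.observe();q=s["eef_rot"];M=R.from_quat(q[[1,2,3,0]]).as_matrix()
print(s["t"],s["eef_pos"],np.round(s["joint_pos"],3));print(M.round(3))
d=np.array([.639,.0065,.165])-s["eef_pos"];print((M.T@d/.05).round(2))
```

```text
4.8 [ 0.62400108 -0.04665843  0.20635492] [-0.1    0.503  0.323  1.388  0.052  1.703]
[[ 0.229  0.973  0.008]
 [ 0.972 -0.229  0.051]
 [ 0.052 -0.004 -0.999]]
[1.06 0.05 0.88]
```

Approach above the left pad, then check from the scene camera.

>>> carry_out([
  [1,0.35,0.02,0.2,0],
  [1,0.35,0.02,0.3,0],
  [1,0.36,0.01,0.38,0],
  [1,0,0,0,0],
  [1,0,0,0,0],
])

```text
t: 5.3
eef_pos: [0.637, 0.0083, 0.1614]
eef_rot: [-0.02, 0.783, 0.622, 0.017]
wrist_force: [-0.2, 0.2, 0.6]
opening: 0.0001
```

Run:
```python
from h import *
s=bot.observe();q=s["eef_rot"];M=R.from_quat(q[[1,2,3,0]]).as_matrix()
print(s["t"],s["eef_pos"],s["wrist_force"])
for z in(.145,.1): print((M.T@(np.array([.638,.006,z])-s["eef_pos"])/.05).round(2))
w=bot.camera("wrist")[:,:,::-1];sc=bot.camera("scene")[:,:,::-1]
c=cv2.resize(sc[90:310,220:420],None,fx=2,fy=2)
cv2.imwrite("pics/d.png",np.hstack([cv2.resize(w,(704,440))[:, 150:550],c]))
```

```text
5.3 [0.63702228 0.00828337 0.16143103] [-0.20629433  0.18830241  0.60687913]
[-0.06  0.03  0.33]
[-0.1   0.04  1.22]
```

View pics/d.png

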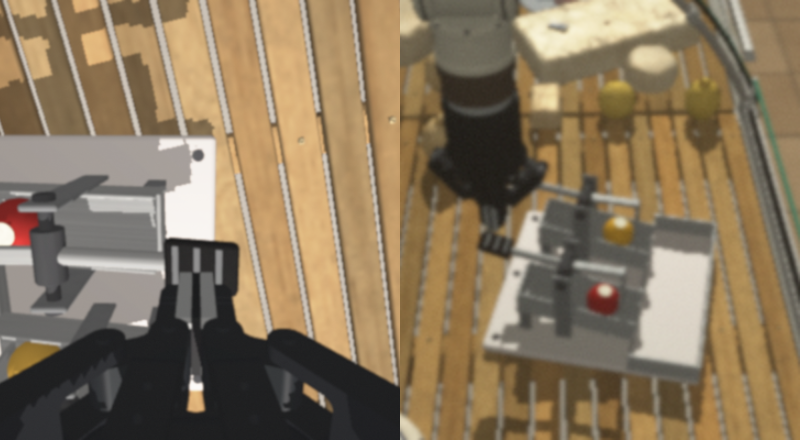

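The fingertips sit over the left pad and the right lever is clear. Pressing down.

>>> carry_out([
  [1,-0.04,0.02,0.3,0],
  [1,-0.01,0,0.15,0],
  [1,-0.01,0,0.15,0],
  [1,-0.01,0,0.15,0],
  [1,-0.01,0,0.15,0],
  [1,-0.01,0,0.15,0],
  [1,-0.01,0,0.1,0],
  [1,0,0,0.07,0],
  [1,0,0,0,0],
  [1,0,0,0,0],
  [1,0,0,0,0],
  [1,0,0,0,0],
  [1,0,0,0,0],
])

```text
t: 6.7
eef_pos: [0.6381, 0.0049, 0.1022]
eef_rot: [-0.019, 0.783, 0.621, 0.018]
wrist_force: [2.1, -0.4, 5.0]
opening: 0.0001
```

Run:
```python
from h import *
s=bot.observe();print(s["t"],s["eef_pos"],s["wrist_force"])
sc=bot.camera("scene")[:,:,::-1]
cv2.imwrite("pics/e.png",cv2.resize(sc[90:310,220:420],None,fx=2.5,fy=2.5))
```

```text
6.7 [0.63805309 0.00485765 0.10218016] [ 2.07711364 -0.44273691  5.04935331]
```

View pics/e.png

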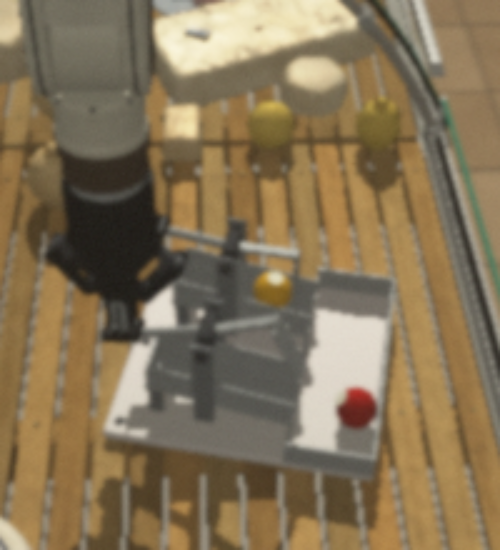

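The left gate is up, and the red ball is in the tray at crop (355,408). The yellow is still in its lane at (272,288). Releasing slowly and backing straight up.

>>> carry_out([
  [1,0,0,0,0],
  [1,0,0,0,0],
  [1,0,0,-0.15,0],
  [1,0,0,-0.15,0],
  [1,0,0,-0.15,0],
  [1,0,0,-0.15,0],
  [1,0,0,-0.15,0],
  [1,0,0,-0.15,0],
  [1,0,0,-0.2,0],
  [1,0,0,-0.4,0],
  [1,0,0,-0.5,0],
  [1,0,0,-0.5,0],
  [1,0,0,0,0],
  [1,0,0,0,0],
  [1,0,0,0,0],
  [1,0,0,0,0],
  [1,0,0,0,0],
])

```text
t: 8.45
eef_pos: [0.6367, -0.0016, 0.2254]
eef_rot: [-0.019, 0.783, 0.621, 0.017]
wrist_force: [-1.0, 0.5, -0.2]
opening: -0.0002
```

Run:
```python
from h import *
s=bot.observe();print(s["t"],s["eef_pos"],s["wrist_force"])
sc=bot.camera("scene")[:,:,::-1]
cv2.imwrite("pics/f.png",cv2.resize(sc[90:310,220:420],None,fx=2.5,fy=2.5))
```

```text
8.45 [ 0.63666618 -0.00158729  0.22543454] [-1.02747582  0.48422815 -0.17219483]
```

View pics/f.png

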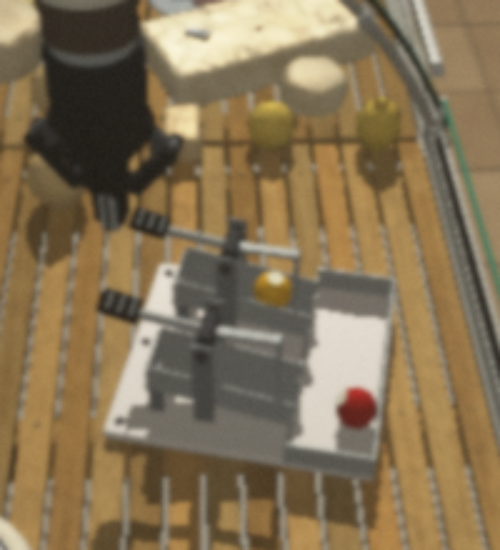

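The left lever is back at rest (pad at (120,305), gate down). The red ball lies in the tray at (355,408), the yellow is still shut in its lane, and the fingers are well above everything. Handing in.

```bash
python3 -c "
from station import bot
print(bot.finish_job())"
```

```text
the job is handed in; nothing more can be done
None
```

The red ball is served. I pressed the left lever's pad with closed fingertips, about 5 N at the wrist, until its gate lifted and the ball rolled out. I then let the pad up and backed off to 0.225 m above the deck.

**Last checks:** The final picture, at about 8.5 s, shows the red ball in the tray and the left lever at rest with its gate down. The yellow ball is still in its lane. Neither the right lever nor the bystanders in view had moved. The wrist force was about 1 N, so the tool was touching nothing. I didn't look again at the block and butter on the left, but the arm never went near them.

**What went wrong:** My first turn drove joint 6 up against the end of its range (3.139 of 3.14 rad). The tool stopped about 50 mm short and tilted about 3°. I turned it back the other way before pressing; the tilt stayed but didn't affect the press. I found no sign that the range was passed, but only sampled the joint angles after the moves.

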